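Hang the jar holder on its studs and put the spice jar in it

ROBOT

A 6-joint arm with a two-finger parallel gripper is mounted at the origin on a cart in front of the work surface, level with it; the furniture and walls round the work are solid. World frame = base frame: x ahead of the robot, y to its left, z up, the work surface at z = 0. Lengths are in mm, angles in rad, forces in N, time in s.
With the tool pointing down it reaches from about 275 to 875 mm from the base axis. Payload 12.5 kg.
Tool frame: the origin (TCP) lies midway between the tips of the shut fingers; the grasp point (between the pads) lies 19 mm behind it; x points along the fingers, y is the direction in which the jaws open and shut, and the axes are right-handed (so a half turn about x gives the same grasp; the last joint's range is limited). The gripper opens to 85 mm and grips with 20 to 120 N. Pads are 22 mm wide; open, the fingers measure 114 mm over their backs; the gripper's body (76 mm by 85 mm) begins 54 mm behind the grasp point. The pads swing forward as they close: fully open they stand 13 mm farther back than shut.
Start: joints at [-1.205, 0.351, 1.652, -0, 1.139, -0.085], TCP at [239.643, -495.031, 231.29] pointing down, gripper open.
Joint ranges: [-2.75, 2.75], [-0.79, 2.1], [0.01, 2.65], [-1.57, 4.71], [0.07, 3.14], [-2.87, 2.87]. Speed limits (rad/s): [2.22, 2.22, 2.79, 3.14, 3.14, 3.14].

INTERFACE

Orientations are given as a rotation vector (axis times angle).
In Python, from bench import bot, imaging gives the robot as it stands. The module is installed in compiled form; this text tells all that it offers.
- The arm moves only by the tool jog_arm, never from a script. Its argument "moves" is a list that holds one entry, the list of rows, each a list of 5 numbers: the shift along the tool's x, y, z in m, then the turn about the tool's x in degrees, then the opening, from 0 (shut) to 1 (fully open). A call has 1 to 12 rows; each row shifts and turns the commanded pose from where the row before left it, along the tool's axes as they then stand; what a row does not reach is not made up. A row lasts 1/10 s, in which the tool goes at most 50 mm and 8.59 degrees, less where a joint would pass 70% of its speed; a pose out of reach is approached as far as the arm can. A call with a gripper value outside its range is refused whole. The fingers move at their own pace and stop on an object; "newtons" is the grip in N (left out, the last holds). Time passes only in rows, so rows that do not move let the fingers close. It gives the time, the measured TCP pose, the force and the opening at its end, in the units of the state.
- bot.read_state(): the state, without advancing time (a new reading comes with each control period).
- imaging.get_image(name): name is "scene" or "top" or "wrist"; returns (picture, depth): 420x560x3 uint8, blue, green, red; 420x560 float32, mm along the optical axis (not along the pixel's ray), 0 where there is no reading.
- imaging.camera_model(name): a dict with "fx", "fy", "cx", "cy" (pixels), "pose" (4x4, takes a point from camera to world coordinates); the wrist camera has in their place "mount" (4x4, takes a point from camera to tool coordinates, whose origin is the TCP and whose axes are the tool frame's). Camera axes: x right, y up, looking along -z (the intrinsics and any distortion apply to the point x, -y, -z); pixel columns grow to the right and rows downward; lengths in mm; the calibration is good to about 2 mm. A picture is of the moment at which its call begins: read the wrist's pose just before it. camera_model takes no time and is no camera call.
- bot.close_job(): hands the job in, once; it reports no verdict.
The state is a dict: "time": time; "joint_positions": joint angles; "qvel": joint speeds; "effort": joint torques, N m; "tcp_pos": TCP position; "orientation": TCP orientation; "force": force on the tool from outside, world axes, zero at the start; "torque": the same for the moment, N m; "grip_width": opening from 0.0 (shut) to 1.0 (fully open).
Only numpy, scipy, OpenCV 4.12 (cv2) and the standard library are available. Lean on these libraries where they do the work, as an engineer would, in place of code of your own. Each camera call takes 0.05 s, during which the arm holds its last target.

TASK

Hang the white jar holder on the wooden rail stand: press the large ends of its two keyholes over the two stud heads, push it in against the sprung buffers and slide it down until it is locked fully home, never forcing it. Then stand the red-capped spice jar from the front right of the worktop (not those at the back wall) upright inside the holder, let go, and leave the other things where they are.

Things in the scene. Friction and masses are not known exactly. Their poses are not given: they have to be found in the camera images.
- stand: fixed wooden rail stand: upright board 220 wide, 190 high, aluminium rail and a black carriage plate (124 wide, 50 high) on its front. Origin: worktop height, on the board's front face, mid-width. x points from front to back, y left, z up. The carriage is clamped with its middle anywhere from y = -13 to +13 mm; that offset is not measured: it must be seen or found by feel.
- rail_mid (a point): point of the stand, mid-rail, in the plane of the carriage's flat front face: stand x = -22, y = 0, z = 150 mm; axes as the stand. Two steel headed studs point to -x at this height, 46 mm either side of the carriage's middle. Neck 7 mm diameter, 8 mm long from the carriage face; flat round head 14 mm diameter, its front 14 mm from the carriage face.
- buffer_line (a point): point of the stand, in the carriage face, 17 mm below rail_mid. At this height two sprung rubber buffers, 10 mm diameter, sit 22 mm either side of the carriage's middle, 6 mm proud of the face. Together they push back with 2 N at first touch and 1.6 N more per mm, about 12 N when flush; beyond that the carriage is rigid.
- holder: loose white sheet-metal jar holder, about 0.22 kg: open cup 72 (x) by 62 (y) by 66 high, walls and floor 3 mm, with a flat back plate 132 wide, 4 mm thick, from z = 20 to 84 mm. Origin: middle of the cup's underside; z up, x towards the back plate (rear face at x = +40 mm). It stands upright; take it across the cup's side walls (62 mm, along y), tool down, about 45 mm up.
- keyhole_left (a point): centre of the left keyhole's large end, in the rear face of the plate: holder x = 40, y = 46, z = 52 mm. Large end 17 mm diameter; a slot 10 mm wide runs up from it and ends 17.5 mm above this centre. The heads pass only the large ends. The plate is behind the heads once its rear face is less than 4 mm from the carriage face; it can then slide 14 mm down until the necks meet the slot ends.
- keyhole_right (a point): the same for the right keyhole: holder x = 40, y = -46, z = 52 mm. Locked and released, the buffers push the plate out against the heads: its rear face is then 4 mm from the carriage face, holder origin 84 mm above the worktop. Friction holds it where it is left, so it does not drop home by its own weight; push it down (some 5 to 12 N) until it meets the stop.
- cup_floor (a point): middle of the cup's inner floor, holder z = 3 mm; inner width 66 (x) by 56 (y) mm. The spice jar stands here in the end.
- spice_jar: loose glass spice jar with a red cap, standing at the front right (two alike at the back wall are fixed), 45 mm diameter, 106 mm high, about 0.11 kg; origin under its middle, z up. Cap from 85 to 106 mm. It fits loosely in the holder's cup.
- shaker: loose glass salt shaker with grey cap, 35 mm diameter, 90 high; origin under its middle; bystander
- cup: loose striped cup, 82 mm diameter, 84 high; origin under its middle; bystander
- lemon: loose lemon, 78x55x56 mm; origin under it; bystander
- garlic: loose garlic bulb, 60x57x58 mm; origin under it; bystander
- oil: loose small oil bottle, 48 mm diameter, 164 high; origin under its middle; bystander

How it is judged:
By the outcome, as a careful person would: the job done as asked, in the order asked, and still so for the second after the job is handed in, with the robot touching nothing.
It also fails if it takes over 72 s, if anything falls off the work surface, if the arm or the gripper's body presses on something with over 40 N, if the wrist force passes 120 N, or if a joint passes its speed limit or range.

## Working session

There is one attempt and no reset: what is moved stays moved. The work goes in short steps, Python scripts to look and compute and a tool call to move; the robot and the scene stay as the last step left them, time stands still between calls to the robot, and variables do not carry over. Pictures are saved under pics/ and viewed, and the job is handed in when it is done.

Besides the shell and the picture viewer there is one more tool, called after "Request:" as name(argument=value, ...), one argument or row to a line, values as JSON. jog_arm: Moves the arm, as the interface text tells. Its arguments: {"type":"object","properties":{"moves":{"type":"array","items":{"type":"array","items":{"type":"array","items":{"type":"number"}}}},"newtons":{"type":"number"}},"required":["moves"]}

```bash
mkdir -p pics
cat > h.py <<'E'
from bench import bot, imaging
import numpy as np, cv2
from scipy.spatial.transform import Rotation as R
np.set_printoptions(precision=3,suppress=True)
def grab(name,tag):
    st=bot.read_state()
    p,d=imaging.get_image(name)
    cv2.imwrite(f'pics/{tag}.png',p); np.save(f'pics/{tag}_d.npy',d)
    m=imaging.camera_model(name)
    if name=='wrist':
        T=np.eye(4);T[:3,:3]=R.from_rotvec(st['orientation']).as_matrix();T[:3,3]=st['tcp_pos']
        P=T@np.array(m['mount'])
    else:P=np.array(m['pose'])
    np.save(f'pics/{tag}_P.npy',P)
    return p,d,m,P
def pt(u,v,depth,m,P):
    c=np.array([(u-m['cx'])/m['fx']*depth,-(v-m['cy'])/m['fy']*depth,-depth,1]);return (P@c)[:3]
def ray(u,v,m,P):
    d=P[:3,:3]@np.array([(u-m['cx'])/m['fx'],-(v-m['cy'])/m['fy'],-1]);return P[:3,3],d
def onplane(u,v,m,P,ax,val):
    o,d=ray(u,v,m,P);t=(val-o[ax])/d[ax];return o+t*d
def cloud(d,m,P):
    vv,uu=np.indices(d.shape);
    c=np.stack([(uu-m['cx'])/m['fx']*d,-(vv-m['cy'])/m['fy']*d,-d],-1)
    return c@P[:3,:3].T+P[:3,3]
E
python3 - <<'E'
from h import *
print(bot.read_state())
for n in ['scene','top','wrist']:
    p,d,m,P=grab(n,n+'0'); print(n,m,P)
E
```

```text
{'time': 0.0, 'joint_positions': array([-1.205,  0.351,  1.652,  0.   ,  1.139, -0.085]), 'qvel': array([-0.002, -0.001,  0.001,  0.   ,  0.001, -0.001]), 'effort': array([  0.   , -50.61 , -29.14 ,  -0.   ,   0.005,   0.   ]), 'tcp_pos': array([ 239.534, -494.715,  230.766]), 'orientation': array([ 1.972,  0.453, -1.972]), 'force': array([-0.464, -0.441,  0.713]), 'torque': array([ 0.039,  0.003, -0.027]), 'grip_width': 0.9980069736683848}
scene {'fx': 436.158336906538, 'fy': 436.158336906538, 'cx': 278.2517105165013, 'cy': 204.6111150811118, 'pose': array([[ -0.789,   0.293,  -0.54 , -59.033],
       [ -0.614,  -0.402,   0.68 , 789.676],
       [ -0.018,   0.868,   0.497, 702.071],
       [  0.   ,   0.   ,   0.   ,   1.   ]])} [[ -0.789   0.293  -0.54  -59.033]
 [ -0.614  -0.402   0.68  789.676]
 [ -0.018   0.868   0.497 702.071]
 [  0.      0.      0.      1.   ]]
top {'fx': 511.51221938243816, 'fy': 511.51221938243816, 'cx': 277.3925633508232, 'cy': 218.94086442351332, 'pose': array([[   0.425,    0.831,   -0.36 ,   10.673],
       [  -0.905,    0.388,   -0.174, -232.278],
       [  -0.005,    0.4  ,    0.917, 1508.698],
       [   0.   ,    0.   ,    0.   ,    1.   ]])} [[   0.425    0.831   -0.36    10.673]
 [  -0.905    0.388   -0.174 -232.278]
 [  -0.005    0.4      0.917 1508.698]
 [   0.       0.       0.       1.   ]]
wrist {'fx': 337.5182573116203, 'fy': 337.5182573116203, 'cx': 280.33399243715365, 'cy': 208.58784465951112, 'mount': array([[  -0.   ,    0.284,   -0.959, -143.381],
       [   1.   ,   -0.   ,   -0.   ,    0.995],
       [  -0.   ,   -0.959,   -0.284,  -71.926],
       [   0.   ,    0.   ,    0.   ,    1.   ]])} [[   0.436    0.863    0.256  304.751]
 [  -0.9      0.418    0.123 -464.488]
 [  -0.001   -0.284    0.959  374.215]
 [   0.       0.       0.       1.   ]]
```

View pics/scene0.png

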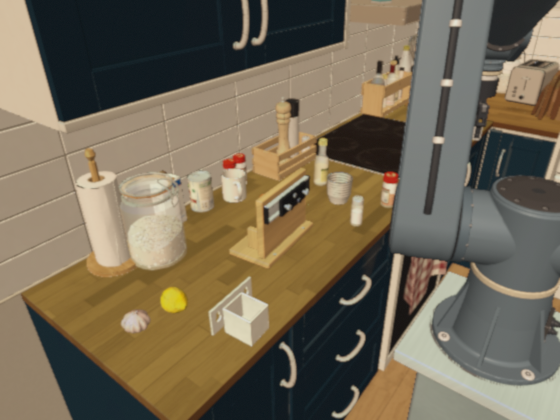

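View pics/top0.png

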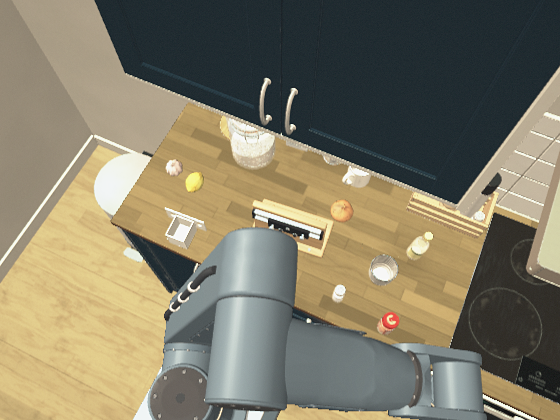

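View pics/wrist0.png

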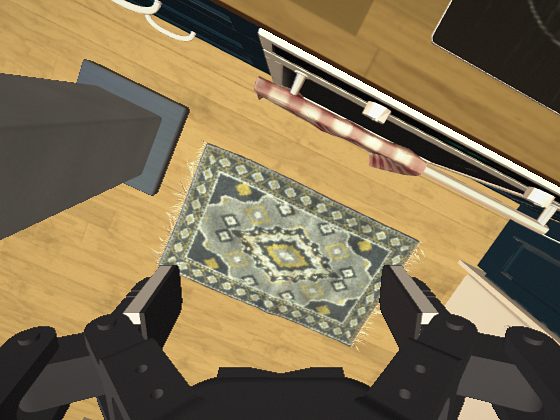

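The scene view shows the holder at about (245,315), the stand at (275,220) and the jar at (390,190). In the top view the holder is at (182,230), the stand at (290,228) and the jar at (390,322). Next I'll measure them with the depth images.

Run:
```python
from h import *
for n in ['top','scene']:
    p=cv2.imread(f'pics/{n}0.png');d=np.load(f'pics/{n}0_d.npy');m=imaging.camera_model(n);P=np.load(f'pics/{n}0_P.npy')
    C=cloud(d,m,P); ok=d>0
    print(n)
    pts={'top':{'jar':(390,320),'holdertop':(182,215),'floor':(180,230),'table':(330,260),'standL':(290,240),'rail':(292,222),'board':(290,212),'shaker':(339,291),'oil':(428,238),'cup':(382,268),'lemon':(194,182),'lem':(342,211)},
     'scene':{'jar':(391,178),'hold':(243,312),'plate':(230,305),'car':(285,205),'shaker':(357,203),'oil':(323,146),'cup':(340,180),'table':(330,240)}}[n]
    for k,(u,v) in pts.items(): print(k,C[v,u],d[v,u])
    s=cv2.resize(p,None,fx=1,fy=1)
u0,v0,w,h=140,190,220,90
p=cv2.imread('pics/top0.png'); cv2.imwrite('pics/topc.png',cv2.resize(p[v0:v0+h+60,u0:u0+w],None,fx=3.6,fy=3.6,interpolation=cv2.INTER_CUBIC))
p=cv2.imread('pics/scene0.png'); cv2.imwrite('pics/scenec.png',cv2.resize(p[160:345,190:340],None,fx=3.2,fy=3.2,interpolation=cv2.INTER_CUBIC))
```

```text
top
jar [ 417.289 -375.314  107.57 ] 1405.7223
holdertop [457.945 307.199  85.407] 1559.5237
floor [435.489 318.46    2.943] 1628.9989
table [ 545.312 -153.026    1.781] 1587.4592
standL [ 282.661 -122.295  753.259] 809.47723
rail [545.044 -19.653 169.902] 1456.4794
board [561.234  -5.525 193.342] 1443.2761
shaker [ 440.303 -216.956   85.701] 1461.6256
oil [ 663.734 -385.886  166.519] 1438.4948
cup [ 585.658 -307.71    11.016] 1566.5681
lemon [588.554 344.56   45.706] 1649.4043
lem [ 688.499 -127.561   60.11 ] 1589.9324
scene
jar [ 412.896 -362.648  103.078] 1335.4906
hold [459.793 270.923   9.588] 976.6098
plate [458.447 309.328  59.601] 924.9293
car [520.979  31.673 154.152] 1100.4113
shaker [ 441.729 -206.485   77.104] 1257.81
oil [ 668.814 -374.826  143.54 ] 1461.7472
cup [ 580.443 -346.197   53.827] 1439.1829
table [461.908 -98.718  -0.56 ] 1234.0376
```

View pics/topc.png

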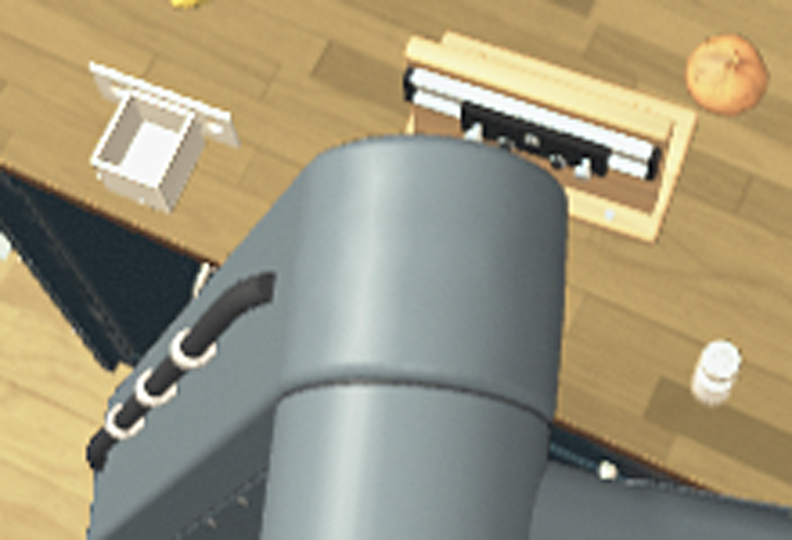

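View pics/scenec.png

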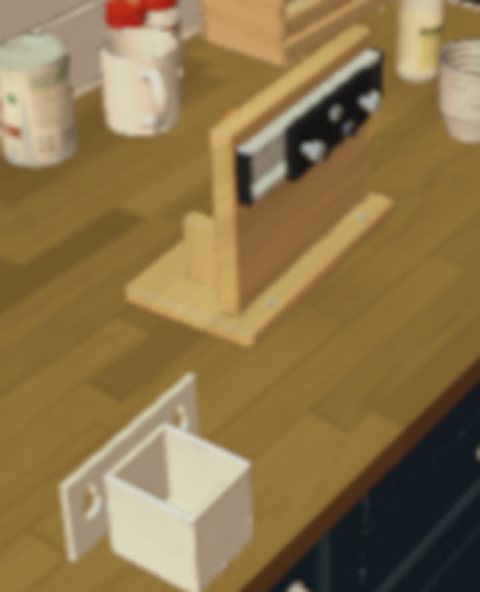

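```bash
cat > seg.py <<'E'
from h import *
def plane(Q):
    c=np.median(Q,0)
    for _ in range(5):
        n=np.linalg.svd(Q-c,full_matrices=False)[2][2]; r=(Q-c)@n; k=abs(r)<max(2.5*np.median(abs(r)),.5); Q=Q[k]; c=Q.mean(0)
    return c,n,len(Q),np.std((Q-c)@n)
def rect(Q): 
    return cv2.minAreaRect(Q[:,:2].astype(np.float32))
E
python3 - <<'E'
from seg import *
for n in ['top','scene']:
    p=cv2.imread(f'pics/{n}0.png');d=np.load(f'pics/{n}0_d.npy');m=imaging.camera_model(n);P=np.load(f'pics/{n}0_P.npy')
    C=cloud(d,m,P); ok=d>0
    X,Y,Z=C[...,0],C[...,1],C[...,2]
    h=ok&(X>340)&(X<540)&(Y>200)&(Y<420)&(Z<100)
    print(n,'table z',np.median(Z[h&(abs(Z)<10)]))
    for a,b in [(15,40),(50,70),(60,68),(70,80),(78,90)]:
        k=h&(Z>a)&(Z<b); Q=C[k]
        if len(Q)>10: print('holder',a,b,len(Q),rect(Q))
    s=ok&(X>450)&(X<640)&(Y>-170)&(Y<130)&(Z>20)&(Z<210)
    for a,b in [(100,120),(135,165),(185,197)]:
        Q=C[s&(Z>a)&(Z<b)]
        if len(Q)>10: print('stand',a,b,len(Q),rect(Q))
    for nm,x0,x1,y0,y1,z0 in [('jar',340,480,-430,-310,60),('shaker',390,490,-260,-160,50),('cup',520,660,-390,-250,50),('oil',620,720,-440,-330,60)]:
        Q=C[ok&(X>x0)&(X<x1)&(Y>y0)&(Y<y1)&(Z>z0)&(Z<200)]
        print(nm,len(Q),Q.min(0),Q.max(0), cv2.minEnclosingCircle(Q[:,:2].astype(np.float32)))
p=cv2.imread('pics/scene0.png');d=np.load('pics/scene0_d.npy');m=imaging.camera_model('scene');P=np.load('pics/scene0_P.npy')
C=cloud(d,m,P)
hsv=cv2.cvtColor(p,cv2.COLOR_BGR2HSV)
X,Y,Z=C[...,0],C[...,1],C[...,2]
Q=C[(d>0)&(X>450)&(X<640)&(Y>-170)&(Y<130)&(Z>25)&(Z<115)]
c,nn,N,s=plane(Q);print('board',c,nn,N,s,np.degrees(np.arctan2(nn[1],nn[0])))
k=(d>0)&(X>450)&(X<640)&(Y>-170)&(Y<130)&(Z>120)&(Z<180)&(p.max(2)<70)
Q=C[k]; c,nn,N,s=plane(Q);print('black',c,nn,N,s,np.degrees(np.arctan2(nn[1],nn[0])))
E
```

```text
top table z 0.9355168369594367
holder 15 40 200 ((424.77490234375, 299.1633605957031), (75.57508850097656, 130.94407653808594), 4.166726589202881)
holder 50 70 233 ((424.8783264160156, 298.7047424316406), (76.81397247314453, 130.56053161621094), 4.144326210021973)
holder 60 68 103 ((424.2364501953125, 301.3404235839844), (75.01482391357422, 125.88706970214844), 3.5905890464782715)
holder 70 80 80 ((426.0093078613281, 301.83251953125), (78.0954818725586, 133.67149353027344), 0.99625164270401)
holder 78 90 75 ((461.7823181152344, 303.0838317871094), (7.579869747161865, 130.03912353515625), 2.5528125762939453)
stand 135 165 297 ((530.0659790039062, -9.864700317382812), (45.28670120239258, 216.86947631835938), 8.964654922485352)
stand 185 197 492 ((556.4429931640625, -4.4984130859375), (22.169578552246094, 217.93190002441406), 5.472192764282227)
jar 278 [ 398.954 -398.225   60.314] [ 442.8   -353.744  115.547] ((420.5843505859375, -375.85491943359375), 23.06940460205078)
shaker 140 [ 428.023 -234.35    50.394] [ 461.883 -200.884   96.768] ((444.8612976074219, -217.7268524169922), 17.3705
[... 1259 characters left out ...]
5 [ 398.73  -404.35    60.682] [ 441.125 -352.915  109.382] ((420.3447265625, -378.54827880859375), 25.899587631225586)
shaker 175 [ 429.183 -232.926   50.048] [ 462.224 -199.459   91.852] ((444.7452392578125, -217.05560302734375), 18.398778915405273)
cup 523 [ 521.421 -388.86    50.062] [ 659.977 -266.062  163.939] ((595.6498413085938, -331.93951416015625), 82.77171325683594)
oil 326 [ 651.914 -396.5     60.584] [ 694.703 -354.978  165.171] ((673.208251953125, -376.11126708984375), 23.11153221130371)
board [546.833   7.435  67.735] [-0.996 -0.094  0.001] 884 0.6638579265780049 -174.6348630463909
black [526.72  -10.427 155.396] [-0.996 -0.087  0.004] 266 0.7545550585967351 -174.9840653047539
```

Run:
```python
from h import *
s=bot.read_state(); M=R.from_rotvec(s['orientation']).as_matrix(); print(M, np.degrees(np.arctan2(M[1,1],M[0,1])))
```

```text
[[-0.     0.436 -0.9  ]
 [ 0.001 -0.9   -0.436]
 [-1.    -0.001 -0.   ]] -64.1702451713702
```

Request:
jog_arm(
  moves=[
    [[-0.002,-0.0326,-0.035,0,1],[-0.002,-0.0326,-0.035,0,1],[-0.002,-0.0326,-0.035,0,1],[-0.002,-0.0326,-0.035,0,1],[-0.002,-0.0326,-0.035,0,1],[-0.002,-0.0326,-0.035,0,1],[-0.002,-0.0326,-0.035,0,1],[-0.002,-0.0326,-0.035,0,1],[-0.002,-0.0326,-0.035,0,1],[-0.002,-0.0326,-0.035,0,1],[-0.002,-0.0326,-0.035,0,1]],
  ],
)

```text
time: 1.25
tcp_pos: [430.2, -2.5, 253.5]
orientation: [1.972, 0.452, -1.971]
force: [1.4, -0.6, 0.6]
grip_width: 1.0
```

Request:
jog_arm(
  moves=[
    [[0,0,0,7,1],[0,0,0,7,1],[0,0,0,6.4,1],[0,0,0,0,1],[0,0,0,0,1],[0,0,0,0,1]],
  ],
)

```text
time: 1.85
tcp_pos: [429.9, -4.6, 253.3]
orientation: [2.172, 0.105, -2.172]
force: [-0.4, -0.9, 0.1]
grip_width: 1.003
```

Run:
```python
from h import *
s=bot.read_state(); print(s['time'],s['tcp_pos'],s['force'],s['joint_positions'],np.degrees(np.arctan2(*R.from_rotvec(s['orientation']).as_matrix()[[1,0],1])))
grab('wrist','w1');grab('top','t1')
p=cv2.imread('pics/t1.png');cv2.imwrite('pics/t1c.png',cv2.resize(p[180:300,140:360],None,fx=3.6,fy=3.6,interpolation=cv2.INTER_CUBIC))
```

```text
1.85 [429.908  -4.623 253.273] [-0.351 -0.857  0.143] [-0.119  0.102  1.914  0.     1.126  1.355] -84.44170353903311
```

View pics/w1.png

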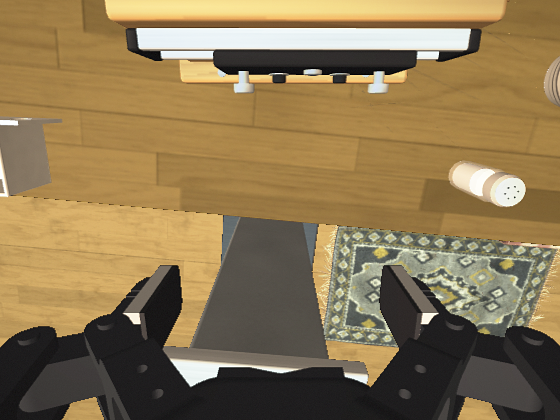

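View pics/t1c.png

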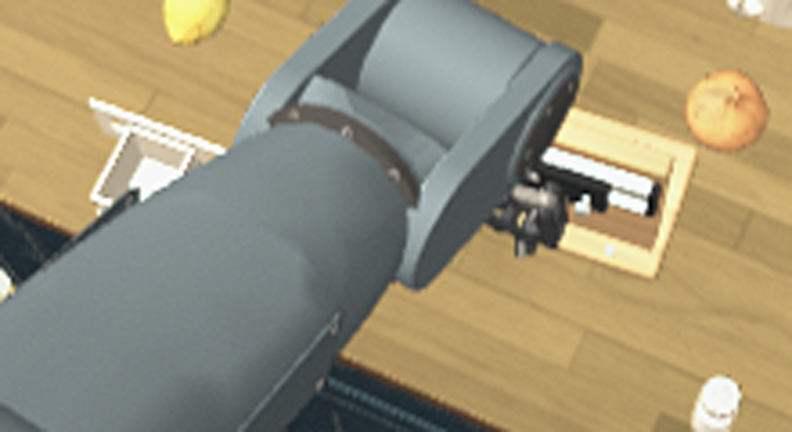

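The wrist view shows the carriage (columns 214–415, row 60) with the two stud heads at about (244,87) and (378,87), and the buffers between them.

Run:
```python
from seg import *
p=cv2.imread('pics/w1.png');d=np.load('pics/w1_d.npy');m=imaging.camera_model('wrist');P=np.load('pics/w1_P.npy')
C=cloud(d,m,P)
cv2.imwrite('pics/w1c.png',cv2.resize(p[20:110,200:430],None,fx=3.4,fy=3.4,interpolation=cv2.INTER_CUBIC))
X,Y,Z=C[...,0],C[...,1],C[...,2]
# heads: bright pixels in rows 80-96, 
for c0,c1 in [(225,262),(360,397)]:
    g=p[76:98,c0:c1].min(2); dd=d[76:98,c0:c1]
    zz=Z[76:98,c0:c1]
    k=(zz>135)&(zz<170)&(dd>0)
    rr,cc=np.nonzero(k); print(c0,len(rr),cc.min()+c0,cc.max()+c0,rr.min()+76,rr.max()+76)
    Q=C[76:98,c0:c1][k]; print(Q.min(0),Q.max(0),Q.mean(0))
    rows=sorted(set(rr))
    for r in rows: print(r+76,(cc[rr==r].min()+c0),(cc[rr==r].max()+c0),Z[r+76,(cc[rr==r]+c0)].mean().round(1),end=';')
    print()
# board front/black
k=(d>0)&(p.max(2)<60)&(X>480)&(X<560)&(Z>120)&(Z<180); Q=C[k]; print('black',len(Q),Q.min(0),Q.max(0))
k&=(np.indices(d.shape)[1]>200)&(np.indices(d.shape)[1]<430);
k2=k&(np.indices(d.shape)[0]>66)&(np.indices(d.shape)[0]<74)
r,c=np.nonzero(k2);print(c.min(),c.max())
k3=(d>0)&(Z>186)&(Z<194)&(X<600);Q=C[k3];print('boardtop',len(Q),rect(Q))
```

```text
225 263 234 253 76 92
[509.871  20.969 151.448] [520.917  34.214 159.01 ] [514.57   27.393 155.529]
76 239 247 153.8;77 239 248 153.4;78 239 248 153.6;79 239 248 153.4;80 239 248 153.3;81 239 248 153.6;82 239 248 153.4;83 236 250 156.8;84 234 253 156.3;85 234 253 156.4;86 234 253 156.3;87 234 253 156.2;88 234 253 156.3;89 234 253 156.3;90 234 253 156.5;91 234 253 156.0;92 235 253 155.4;
360 278 368 388 76 93
[518.613 -70.061 146.28 ] [529.884 -56.839 159.13 ] [523.194 -62.678 154.965]
76 374 383 153.3;77 374 383 153.5;78 374 383 153.1;79 374 383 153.6;80 374 383 153.9;81 373 383 153.2;82 373 383 153.3;83 373 383 153.6;84 368 388 155.8;85 368 388 156.0;86 368 388 156.2;87 368 388 156.0;88 368 388 156.4;89 368 387 156.2;90 368 387 156.1;91 368 387 156.1;92 368 386 155.7;93 370 381 148.7;
black 5498 [ 519.949 -115.158  129.243] [559.151  97.842 178.156]
217 412
boardtop 8901 ((554.437255859375, -7.150749206542969), (10.689852714538574, 218.25315856933594), 5.474180698394775)
```

View pics/w1c.png

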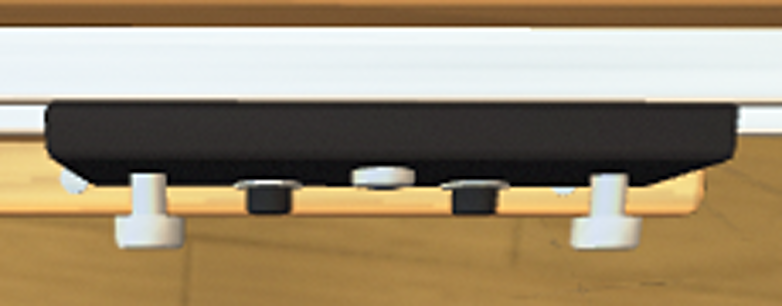

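Request:
jog_arm(
  moves=[
    [[0.007,-0.0433,-0.0032,0,1],[0.007,-0.0433,-0.0032,0,1],[0.007,-0.0433,-0.0032,0,1],[0.007,-0.0433,-0.0032,0,1],[0.007,-0.0433,-0.0032,0,1],[0.007,-0.0433,-0.0032,0,1],[0.007,-0.0433,-0.0032,2.9,1],[0,0,0,0,1],[0,0,0,0,1],[0,0,0,0,1],[0,0,0,0,1]],
  ],
)

```text
time: 3.05
tcp_pos: [423.9, 298.4, 204.6]
orientation: [2.2, 0.048, -2.199]
force: [0.4, 0.2, 0.1]
grip_width: 1.001
```

Run:
```python
from seg import *
s=bot.read_state(); print(s['time'],s['tcp_pos'],s['force'],s['joint_positions'],np.degrees(np.arctan2(*R.from_rotvec(s['orientation']).as_matrix()[[1,0],1])))
p,d,m,P=grab('wrist','w2')
C=cloud(d,m,P);X,Y,Z=C[...,0],C[...,1],C[...,2]
uu=np.indices(d.shape)[0]
for a,b in [(78,90),(62,70),(20,60)]:
    Q=C[(d>0)&(Z>a)&(Z<b)&(X>350)&(X<500)&(uu<300)]
    if len(Q)>9: print(a,b,len(Q),rect(Q))
```

```text
3.05 [423.883 298.408 204.619] [0.369 0.214 0.114] [ 0.524  0.324  1.762 -0.     1.055  2.051] -87.5232809490942
78 90 1050 ((463.5766296386719, 300.5480041503906), (4.38612699508667, 131.82989501953125), 3.3381214141845703)
62 70 1274 ((427.5110168457031, 298.698974609375), (76.67207336425781, 131.2395477294922), 3.274836540222168)
20 60 1964 ((428.8875427246094, 298.35601806640625), (73.87744903564453, 130.8704071044922), 3.2890563011169434)
```

View pics/w2.png

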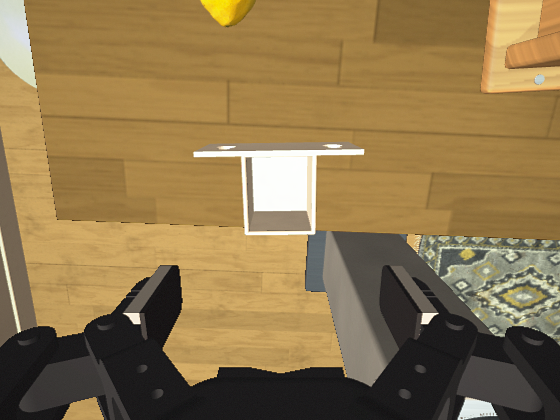

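Request:
jog_arm(
  moves=[
    [[0,0,-0.0017,-0.8,1],[0.04,0,0,0,1],[0.04,0,0,0,1],[0.04,0,0,0,1],[0.035,0,0,0,1],[0.0225,0,0,0,1],[0,0,0,0,1],[0,0,0,0,1],[0,0,0,0,1]],
  ],
)

```text
time: 4.0
tcp_pos: [426.2, 299.8, 28.3]
orientation: [2.195, 0.065, -2.19]
force: [0.6, -0.9, -0.5]
grip_width: 0.999
```

Run:
```python
from h import *
grab('wrist','w3');grab('scene','s3')
p=cv2.imread('pics/s3.png');cv2.imwrite('pics/s3c.png',cv2.resize(p[180:345,160:340],None,fx=3.2,fy=3.2,interpolation=cv2.INTER_CUBIC))
```

```text
(no output)
```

View pics/w3.png

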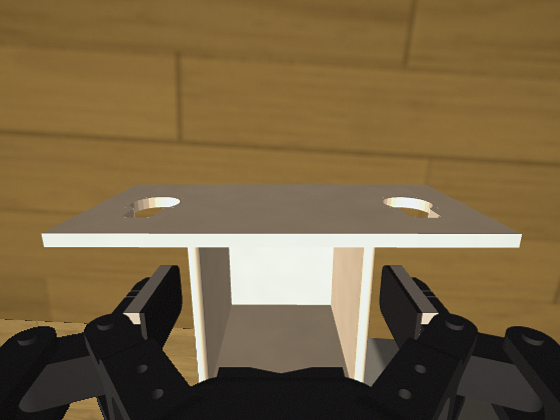

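View pics/s3c.png

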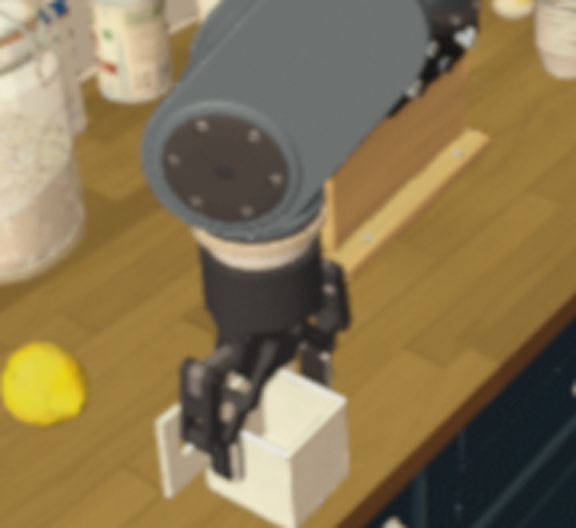

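The wrist view shows the cup walls (columns 190–375) centred between the pads and the plate level across the image, so the alignment is good. Closing.

Request:
jog_arm(
  moves=[
    [[0,0,0,0,0.5],[0,0,0,0,0.5],[0,0,0,0,0.5],[0,0,0,0,0.5],[0,0,0,0,0.5],[0,0,0,0,0.5],[0,0,0,0,0.5],[0,0,0,0,0.5]],
  ],
  newtons=70,
)

```text
time: 4.9
tcp_pos: [425.6, 299.6, 27.7]
orientation: [2.193, 0.064, -2.191]
force: [-1.1, -1.9, 8.5]
grip_width: 0.715
```

```bash
cat > st.py <<'E'
from h import *
s=bot.read_state(); print(round(s['time'],2),s['tcp_pos'],'F',s['force'],'T',s['torque'],'hd',np.degrees(np.arctan2(*R.from_rotvec(s['orientation']).as_matrix()[[1,0],1])),'g',round(s['grip_width'],3)); print(R.from_rotvec(s['orientation']).as_matrix())
E
python3 st.py; python3 -c "
from h import *
grab('wrist','w4')"
```

```text
4.9 [425.624 299.588  27.693] F [-1.135 -1.915  8.541] T [-0.247  0.249 -0.026] hd -86.66483890764017 g 0.715
[[ 0.001  0.058 -0.998]
 [ 0.    -0.998 -0.058]
 [-1.    -0.    -0.001]]
```

View pics/w4.png

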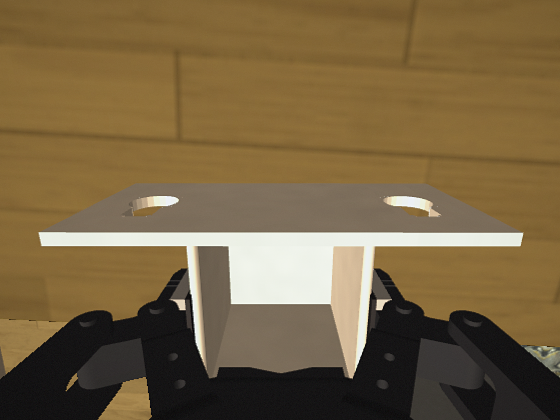

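Request:
jog_arm(
  moves=[
    [[-0.01,0,0,0,0.5],[-0.022,0,0,0,0.5],[-0.022,0,0,0,0.5],[-0.022,0,0,0,0.5],[-0.022,0,0,0,0.5],[0,0.02,0,0,0.5],[0,0.03,-0.0005,0,0.5],[0,0.03,-0.0005,0,0.5],[0,0.03,-0.0005,0,0.5],[0,0.03,-0.0005,0,0.5],[0,0.03,-0.0005,0,0.5],[0,0.03,-0.0005,0,0.5]],
  ],
)

```text
time: 6.15
tcp_pos: [439.7, 98.8, 125.3]
orientation: [2.192, 0.064, -2.192]
force: [0.7, 0.3, -2.6]
grip_width: 0.714
```

Request:
jog_arm(
  moves=[
    [[0,0.03,-0.0005,0,0.5],[0,0.03,-0.0005,0,0.5],[0,0.03,-0.0005,0,0.5],[0,0.0244,-0.0005,0,0.5],[0,0.01,0,-2.1,0.5],[0,0,0,0,0.5],[0,0,0,0,0.5],[0,0,0,0,0.5],[0,0,0,0,0.5]],
  ],
)

```text
time: 7.05
tcp_pos: [449.0, -23.5, 124.9]
orientation: [2.173, 0.104, -2.173]
force: [-0.0, 0.2, -3.0]
grip_width: 0.714
```

```bash
python3 st.py; python3 -c "
from h import *
grab('wrist','w5')"
```

```text
7.05 [449.028 -23.514 124.866] F [-0.011  0.246 -2.969] T [-0.024  0.065 -0.009] hd -84.54312237508631 g 0.714
[[-0.     0.095 -0.995]
 [ 0.    -0.995 -0.095]
 [-1.    -0.     0.   ]]
```

View pics/w5.png

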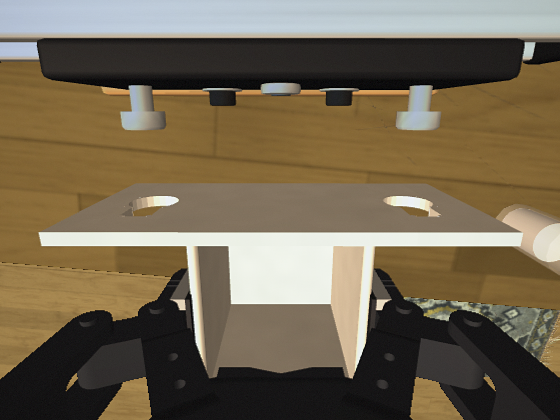

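Run:
```python
from seg import *
zs=[]
m=imaging.camera_model('wrist');p=cv2.imread('pics/w5.png');d=np.load('pics/w5_d.npy');P=np.load('pics/w5_P.npy');C=cloud(d,m,P)
def med(r0,r1,c0,c1): 
    Q=C[r0:r1,c0:c1].reshape(-1,3);return np.median(Q,0),Q.std(0)
print('plate top',med(236,244,60,180)[0],med(236,244,380,500)[0])
print('headtops',med(113,124,130,157)[0],med(113,124,405,432)[0])
print('neck',med(92,104,138,146)[0],med(92,104,416,424)[0])
# stand coordinates along stand x
ex=np.array([np.cos(np.radians(5.45)),np.sin(np.radians(5.45)),0])
X,Y,Z=C[...,0],C[...,1],C[...,2]
for n,r0,r1,c0,c1,z0,z1 in [('plate',225,250,60,180,178,186),('plateR',225,250,380,500,178,186),('headL',100,135,118,170,152,160),('headR',100,135,392,445,152,160)]:
    S=C[r0:r1,c0:c1].reshape(-1,3);S=S[(S[:,2]>z0)&(S[:,2]<z1)]; s=S@ex; print(n,len(S),np.percentile(s,[1,5,50,95,99]))
k=(d>0)&(p.max(2)<60)&(Z>155)&(Z<180)&(np.indices(d.shape)[0]<95)
g=p.min(2)
for r in (115,118,120): print(r,[c for c in range(100,180) if g[r,c]>110][::40],np.nonzero((Z[r]>150)&(Z[r]<162))[0][[0,-1]],np.nonzero(np.diff(((Z[r]>150)&(Z[r]<162)).astype(int)))[0])
for _ in range(1): print(bot.read_state()['tcp_pos'])
```

```text
plate top [482.659  22.978 181.873] [491.004 -64.385 181.961]
headtops [514.097  25.382 156.945] [522.426 -61.422 157.103]
neck [520.282  27.048 153.92 ] [528.808 -61.83  154.124]
plate 2205 [480.819 481.119 483.612 485.093 485.254]
plateR 2190 [480.803 481.158 483.596 485.057 485.28 ]
headL 983 [510.698 511.03  514.481 519.135 519.745]
headR 986 [510.742 511.088 514.517 519.139 519.77 ]
115 [121] [121 440] [120 164 396 410 411 440]
118 [121] [121 440] [120 164 396 440]
120 [121] [122 439] [121 164 396 439]
[449.047 -23.586 124.847]
```

Heights (plate top 181.9 mm, head tops 157.0 mm, 25 mm expected between them), lateral centring and yaw all agree. The gap to the heads is 25.6 mm, so I'll advance gently.

Request:
jog_arm(
  moves=[
    [[-0.0003,0,-0.004,0,0.5],[0,0,-0.005,0,0.5],[0,0,-0.005,0,0.5],[0,0,-0.005,0,0.5],[0,0,-0.003,0,0.5],[0,0,-0.002,0,0.5],[0,0,0,0,0.5],[0,0,0,0,0.5],[0,0,0,0,0.5]],
  ],
)

```text
time: 8.0
tcp_pos: [472.8, -21.9, 125.1]
orientation: [2.173, 0.103, -2.173]
force: [0.4, 0.5, -1.9]
grip_width: 0.716
```

```bash
python3 st.py; python3 -c "
from h import *
grab('wrist','w6')"
```

```text
8.0 [472.812 -21.879 125.065] F [ 0.4    0.521 -1.862] T [ 0.011  0.007 -0.101] hd -84.57142067793025 g 0.716
[[-0.     0.095 -0.996]
 [ 0.    -0.996 -0.095]
 [-1.    -0.     0.   ]]
```

View pics/w6.png

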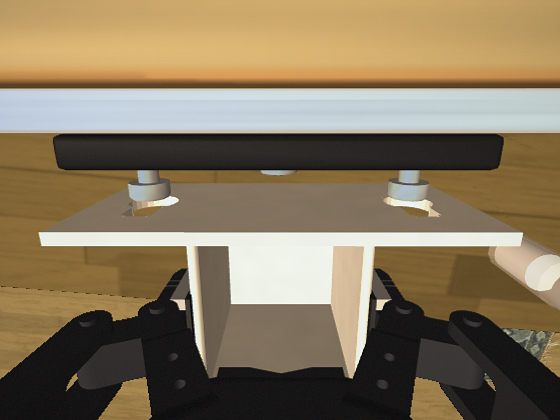

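Run:
```python
from seg import *
m=imaging.camera_model('wrist');T=np.array(m['mount'])
for tag in ['w5','w6']:
    p=cv2.imread(f'pics/{tag}.png');d=np.load(f'pics/{tag}_d.npy');C=cloud(d,m,T) # tool coords
    print(tag)
    for n,x0,x1 in [('plate',-60,-54),('heads',-36,-28)]:
        k=(d>0)&(C[...,0]>x0)&(C[...,0]<x1)
        if n=='plate': k&=(np.indices(d.shape)[0]>225)&(np.indices(d.shape)[0]<250)
        else: k&=(np.indices(d.shape)[0]<250)&(C[...,2]<-38.5) if tag=='w5' else (np.indices(d.shape)[0]<198)&(np.indices(d.shape)[0]>176)
        Q=C[k]; 
        if n=='plate': print(n,len(Q),np.percentile(Q,[.5,50,99.5],axis=0))
        else:
            for s in (1,-1):
                q=Q[(Q[:,1]*s>25)&(Q[:,1]*s<65)]; print(n,s,len(q),np.percentile(q,[1,50,99],axis=0),(np.percentile(q[:,1],1)+np.percentile(q[:,1],99))/2)
```

```text
w5
plate 8281 [[-58.493 -64.126 -40.552]
 [-56.894   0.923 -38.692]
 [-54.078  66.461 -35.924]]
heads 1 1924 [[-35.869  25.738 -79.639]
 [-31.209  45.677 -69.156]
 [-28.044  63.862 -39.598]] 44.79962648859358
heads -1 1899 [[-35.801 -63.766 -79.656]
 [-31.346 -43.875 -69.092]
 [-28.075 -25.703 -39.683]] -44.73482043925391
w6
plate 8276 [[-58.482 -64.186 -40.568]
 [-56.88    0.922 -38.673]
 [-54.072  66.473 -35.964]]
heads 1 645 [[-33.449  39.798 -49.804]
 [-31.103  45.174 -46.196]
 [-28.091  52.268 -42.894]] 46.03326555442593
heads -1 638 [[-33.464 -51.36  -49.761]
 [-31.144 -44.384 -46.129]
 [-28.126 -39.002 -42.882]] -45.180800785109746
```

Request:
jog_arm(
  moves=[
    [[0,-0.0007,0,0,0.5],[0,0,0,0,0.5],[0,0,-0.001,0,0.5],[0,0,-0.001,0,0.5],[0,0,-0.001,0,0.5],[0,0,-0.001,0,0.5],[0,0,0,0,0.5],[0,0,0,0,0.5]],
  ],
)

```text
time: 8.85
tcp_pos: [476.9, -20.8, 125.1]
orientation: [2.173, 0.103, -2.173]
force: [-0.3, 0.3, -2.0]
grip_width: 0.718
```

```bash
python3 st.py; python3 -c "
from h import *
grab('wrist','w7')"
```

```text
8.85 [476.885 -20.782 125.073] F [-0.303  0.316 -2.017] T [ 0.064  0.013 -0.011] hd -84.57073936761026 g 0.718
[[-0.     0.095 -0.996]
 [ 0.    -0.996 -0.095]
 [-1.    -0.     0.   ]]
```

View pics/w7.png

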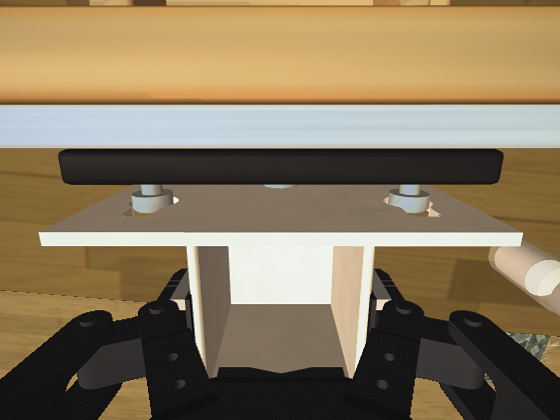

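The heads are entering the large ends, with no contact force. Continuing.

Request:
jog_arm(
  moves=[
    [[0,0,-0.001,0,0.5],[0,0,-0.001,0,0.5],[0,0,-0.001,0,0.5],[0,0,-0.001,0,0.5],[0,0,0,0,0.5],[0,0,0,0,0.5]],
  ],
)

```text
time: 9.5
tcp_pos: [480.9, -20.4, 125.1]
orientation: [2.173, 0.103, -2.173]
force: [0.8, -1.0, -1.3]
grip_width: 0.716
```

```bash
python3 st.py
```

```text
9.5 [480.88  -20.418 125.085] F [ 0.785 -0.992 -1.325] T [0.038 0.007 0.009] hd -84.56787625902662 g 0.716
[[-0.     0.095 -0.996]
 [-0.    -0.996 -0.095]
 [-1.     0.     0.   ]]
```

Request:
jog_arm(
  moves=[
    [[0,0,-0.001,0,0.5],[0,0,-0.001,0,0.5],[0,0,-0.001,0,0.5],[0,0,-0.001,0,0.5],[0,0,0,0,0.5],[0,0,0,0,0.5]],
  ],
)

```text
time: 10.1
tcp_pos: [484.5, -20.1, 125.0]
orientation: [2.172, 0.103, -2.174]
force: [-4.2, -1.0, 1.6]
grip_width: 0.716
```

```bash
python3 st.py
```

```text
10.1 [484.476 -20.055 125.044] F [-4.233 -1.036  1.612] T [-0.139  0.715  0.044] hd -84.56838795766879 g 0.716
[[-0.001  0.095 -0.996]
 [-0.    -0.996 -0.095]
 [-1.    -0.     0.001]]
```

Request:
jog_arm(
  moves=[
    [[0,0,-0.001,0,0.5],[0,0,-0.001,0,0.5],[0,0,0,0,0.5],[0,0,0,0,0.5]],
  ],
)

```text
time: 10.5
tcp_pos: [486.0, -19.9, 125.0]
orientation: [2.171, 0.103, -2.175]
force: [-7.1, -0.8, 3.6]
grip_width: 0.714
```

```bash
python3 st.py; python3 -c "
from h import *
grab('wrist','w8')"
```

```text
10.5 [486.017 -19.877 124.958] F [-7.133 -0.796  3.643] T [-0.262  1.076 -0.039] hd -84.56713054302045 g 0.714
[[-0.002  0.095 -0.996]
 [ 0.    -0.996 -0.095]
 [-1.    -0.     0.002]]
```

View pics/w8.png

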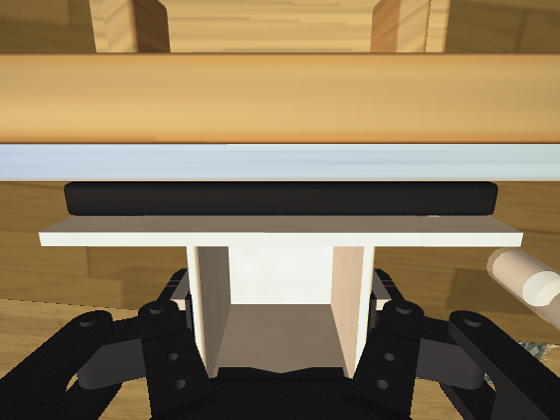

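The push force of 7.1 N matches a gap of about 2.8 mm, less than 4, so the plate is behind the heads. I'll go in slightly more and then slide down.

Request:
jog_arm(
  moves=[
    [[0,0,-0.001,0,0.5],[0,0,0,0,0.5],[0.001,0,0,0,0.5],[0.002,0,0,0,0.5],[0.002,0,0,0,0.5],[0,0,0,0,0.5],[0,0,0,0,0.5]],
  ],
)

```text
time: 11.25
tcp_pos: [486.5, -19.7, 119.7]
orientation: [2.169, 0.103, -2.176]
force: [-8.7, -1.7, 1.6]
grip_width: 0.715
```

```bash
python3 st.py
```

```text
11.25 [486.534 -19.718 119.675] F [-8.68  -1.669  1.62 ] T [-0.207  1.258  0.007] hd -84.56619622820857 g 0.715
[[-0.003  0.095 -0.996]
 [ 0.    -0.996 -0.095]
 [-1.    -0.     0.003]]
```

Request:
jog_arm(
  moves=[
    [[0.002,0,0,0,0.5],[0.002,0,0,0,0.5],[0.002,0,0,0,0.5],[0,0,0,0,0.5],[0,0,0,0,0.5],[0,0,0,0,0.5]],
  ],
)

```text
time: 11.85
tcp_pos: [486.5, -19.7, 113.7]
orientation: [2.169, 0.104, -2.176]
force: [-8.4, -1.4, 1.3]
grip_width: 0.714
```

```bash
python3 st.py
python3 - <<'E'
from seg import *
p,d,m,P=grab('wrist','w9')
T=np.array(m['mount'])
for tag in ['w8','w9']:
    d=np.load(f'pics/{tag}_d.npy');C=cloud(d,m,T)
    k=(d>0)&(C[...,0]>-60)&(C[...,0]<-54)&(np.indices(d.shape)[0]>225)&(np.indices(d.shape)[0]<250)
    print(tag,np.percentile(C[k],[.5,50,99.5],axis=0), (np.load(f'pics/{tag}_P.npy')@np.linalg.inv(T))[:3,3])
E
```

```text
11.85 [486.541 -19.697 113.672] F [-8.419 -1.36   1.322] T [-0.167  1.179 -0.033] hd -84.5651555662306 g 0.714
[[-0.003  0.095 -0.995]
 [ 0.    -0.996 -0.095]
 [-1.    -0.001  0.003]]
w8 [[-58.525 -64.161 -40.525]
 [-56.912   0.922 -38.675]
 [-54.052  66.394 -35.966]] [486.018 -19.877 124.958]
w9 [[-58.537 -64.279 -40.448]
 [-57.013   1.194 -38.361]
 [-55.227  66.527 -35.953]] [486.541 -19.697 113.672]
```

View pics/w9.png

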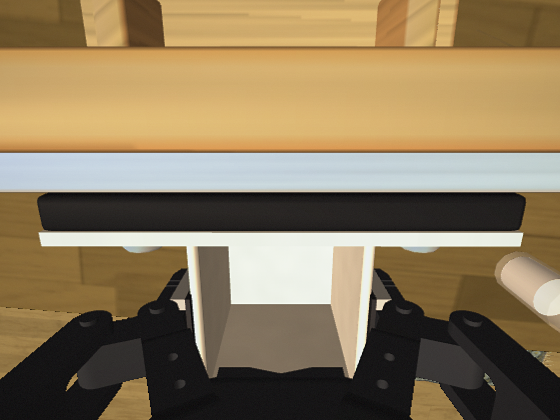

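The stud heads now show in front of the plate at (140,248) and (420,248), so it is captured. The holder hasn't slipped in the grip. Next I'll ease down to the stop.

Request:
jog_arm(
  moves=[
    [[0.001,0,0,0,0.5],[0.001,0,0,0,0.5],[0,0,0,0,0.5],[0,0,0,0,0.5]],
  ],
)

```text
time: 12.3
tcp_pos: [486.7, -19.7, 111.8]
orientation: [2.17, 0.103, -2.176]
force: [-8.7, -0.1, 2.7]
grip_width: 0.718
```

Request:
jog_arm(
  moves=[
    [[0.0007,0,0,0,0.5],[0,0,0,0,0.5],[0,0,0,0,0.5]],
  ],
)

```text
time: 12.6
tcp_pos: [486.8, -19.7, 111.4]
orientation: [2.17, 0.103, -2.176]
force: [-11.4, -0.5, 6.7]
grip_width: 0.714
```

Request:
jog_arm(
  moves=[
    [[0.0004,0,0.0005,0,0.5],[0,0,0,0,0.5],[0,0,0,0,0.5]],
  ],
)

```text
time: 12.9
tcp_pos: [486.8, -19.7, 111.3]
orientation: [2.172, 0.103, -2.174]
force: [-9.1, -0.3, 8.8]
grip_width: 0.716
```

Request:
jog_arm(
  moves=[
    [[0,0,0.001,0,0.5],[0,0,0.001,0,0.5],[0,0,0,0,0.5],[0,0,0,0,0.5]],
  ],
)

```text
time: 13.3
tcp_pos: [485.4, -19.9, 111.3]
orientation: [2.173, 0.103, -2.173]
force: [-6.0, 1.2, 6.3]
grip_width: 0.722
```

```bash
python3 st.py
python3 - <<'E'
from seg import *
p,d,m,P=grab('wrist','w10')
C=cloud(d,m,P)
k=(d>0)&(C[...,2]>164)&(C[...,2]<175)&(np.indices(d.shape)[0]>225)&(np.indices(d.shape)[0]<250)
print(np.percentile(C[k],[.5,50,99.5],axis=0))
E
```

```text
13.3 [485.4   -19.867 111.346] F [-6.005  1.156  6.301] T [ 0.186  0.598 -0.003] hd -84.5668598654511 g 0.722
[[ 0.     0.095 -0.996]
 [ 0.    -0.996 -0.095]
 [-1.    -0.    -0.   ]]
[[516.016 -82.408 164.929]
 [523.997 -17.786 168.411]
 [533.496  47.619 174.96 ]]
```

View pics/w10.png

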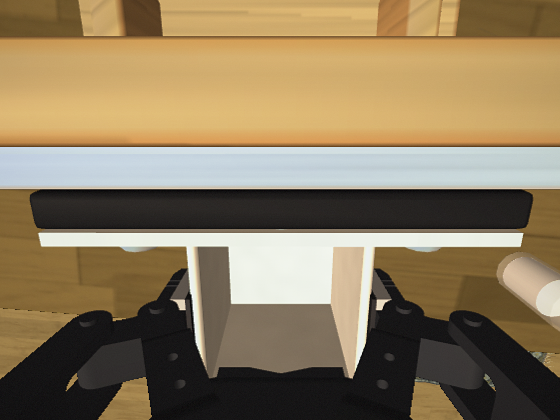

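Request:
jog_arm(
  moves=[
    [[0.0005,0,0.0008,0,0.5],[0,0,0,0,0.5],[0,0,0,0,0.5]],
  ],
)

```text
time: 13.65
tcp_pos: [485.4, -19.9, 111.2]
orientation: [2.175, 0.103, -2.171]
force: [-1.7, 2.8, 8.0]
grip_width: 0.719
```

```bash
python3 st.py
python3 - <<'E'
from seg import *
p,d,m,P=grab('scene','s10')
C=cloud(d,m,P)
X,Y,Z=C[...,0],C[...,1],C[...,2]
cv2.imwrite('pics/s10c.png',cv2.resize(p[120:300,190:370],None,fx=3.2,fy=3.2,interpolation=cv2.INTER_CUBIC))
E
```

```text
13.65 [485.379 -19.909 111.207] F [-1.745  2.828  8.038] T [0.417 0.209 0.094] hd -84.56808519167622 g 0.719
[[ 0.002  0.095 -0.996]
 [ 0.    -0.996 -0.095]
 [-1.     0.    -0.002]]
```

View pics/s10c.png

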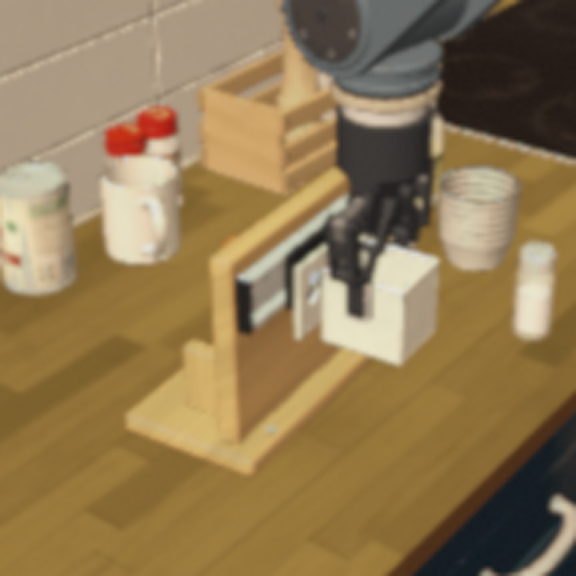

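It is at the stop: the force rises and the holder doesn't move. With the buffers relieved, the plate rests on the heads. Releasing.

Request:
jog_arm(
  moves=[
    [[0,0,0,0,1],[0,0,0,0,1],[0,0,0,0,1],[0,0,0,0,1],[0,0,0,0,1],[0,0,0,0,1]],
  ],
)

```text
time: 14.3
tcp_pos: [484.6, -20.1, 110.5]
orientation: [2.173, 0.103, -2.173]
force: [-0.4, -0.6, -1.5]
grip_width: 1.003
```

Request:
jog_arm(
  moves=[
    [[-0.02,0,0,0,1],[-0.04,0,0,0,1],[-0.04,0,0,0,1],[-0.02,0,0,0,1],[0,0,0,0,1],[0,0,0,0,1],[0,0,0,0,1]],
  ],
)

```text
time: 15.0
tcp_pos: [484.0, -20.0, 229.2]
orientation: [2.171, 0.103, -2.175]
force: [-0.3, -0.3, -0.7]
grip_width: 1.0
```

```bash
python3 st.py
python3 - <<'E'
from seg import *
p,d,m,P=grab('wrist','w11')
C=cloud(d,m,P);X,Y,Z=C[...,0],C[...,1],C[...,2]
ex=np.array([np.cos(np.radians(5.45)),np.sin(np.radians(5.45)),0]);ey=np.array([-ex[1],ex[0],0])
k=(d>0)&(Z>140)&(Z<155)&(X>430)&(X<540)&(p.min(2)>120)
Q=C[k];print(len(Q),np.percentile(Q@ex,[.5,50,99.5]),np.percentile(Q@ey,[.5,50,99.5]),np.percentile(Q[:,2],[.5,50,99.5]))
k=(d>0)&(Z>164)&(Z<173)&(X>430)&(X<540)&(p.min(2)>120)
Q=C[k];print(len(Q),np.percentile(Q@ex,[.5,50,99.5]),np.percentile(Q@ey,[.5,50,99.5]),np.percentile(Q[:,2],[.5,50,99.5]))
p,d,m,P=grab('scene','s11')
cv2.imwrite('pics/s11c.png',cv2.resize(p[120:300,190:370],None,fx=3.2,fy=3.2,interpolation=cv2.INTER_CUBIC))
C=cloud(d,m,P);X,Y,Z=C[...,0],C[...,1],C[...,2]
k=(d>0)&(Z>145)&(Z<175)&(X>430)&(X<540)&(p.min(2)>140)&(p.max(2)<256)
E
```

```text
15.0 [483.952 -20.022 229.205] F [-0.327 -0.258 -0.681] T [ 0.003  0.069 -0.002] hd -84.57381316036137 g 1.0
[[-0.002  0.095 -0.996]
 [ 0.    -0.996 -0.095]
 [-1.    -0.     0.002]]
1648 [443.947 473.751 521.135] [-114.126  -75.962  -20.498] [140.956 152.893 154.827]
1954 [516.671 519.265 543.653] [-132.366  -53.983   38.239] [165.44  168.722 172.98 ]
```

View pics/w11.png

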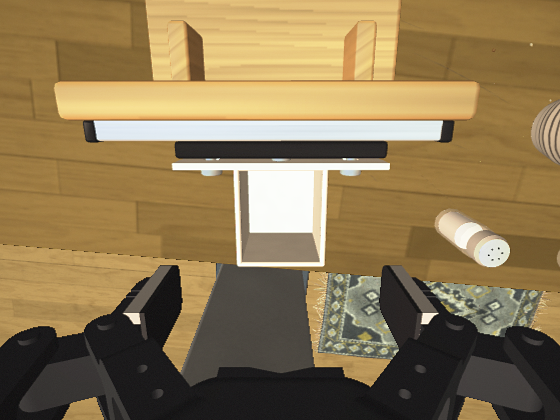

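View pics/s11c.png

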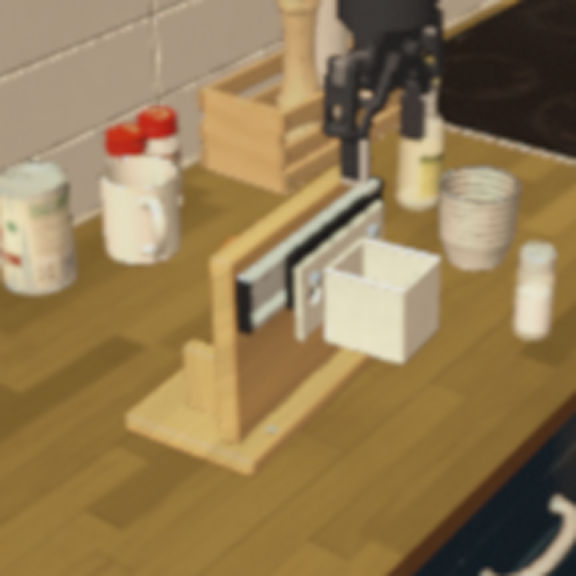

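Run:
```python
from seg import *
m=imaging.camera_model('wrist')
for tag in ['w1','w5','w11']:
    d=np.load(f'pics/{tag}_d.npy');P=np.load(f'pics/{tag}_P.npy');C=cloud(d,m,P);p=cv2.imread(f'pics/{tag}.png')
    f=lambda r0,r1,c0,c1:np.median(C[r0:r1,c0:c1].reshape(-1,3),0)
    if tag=='w1': print('w1 board top',f(2,16,150,450),'carr',f(52,62,230,400),'heads',f(85,91,238,250),f(86,91,372,384))
    if tag=='w5': print('w5 carr',f(45,72,80,480),'heads',f(113,124,130,157))
    if tag=='w11': print('w11 board',f(85,112,80,450),'carr',f(145,154,190,375),'plate',f(165,168,180,235),f(165,168,330,385),'heads',f(171,174,204,216),f(171,174,344,356),'cup rim',f(262,264,245,315), 'floor',f(190,225,255,305))
```

```text
w1 board top [554.74   -3.562 190.663] carr [533.949 -16.093 175.777] heads [513.149  27.001 157.491] [521.481 -62.044 157.206]
w5 carr [533.27  -16.438 175.772] heads [514.097  25.382 156.945]
w11 board [560.372  -6.125 190.717] carr [533.771 -17.259 175.781] plate [518.464  26.764 168.518] [527.099 -63.662 168.544] heads [512.677  27.419 157.4  ] [521.199 -62.225 157.144] cup rim [451.232 -23.267 153.156] floor [473.537 -21.3    88.434]
```

The holder is home: the camera puts the plate top at about 167.8 mm after correcting its +0.75 mm bias, and 168 is expected. Now the jar.

Request:
jog_arm(
  moves=[
    [[0,0.02,0.006,0,1],[0,0.0365,0.01,0,1],[0,0.0365,0.01,0,1],[0,0.0365,0.01,0,1],[0,0.0365,0.01,0,1],[0,0.0365,0.01,0,1],[0,0.0365,0.01,0,1],[0,0.0365,0.01,0,1],[0,0.0365,0.01,0,1],[0,0.0365,0.011,0,1],[0,0,0,0,1],[0,0,0,0,1]],
  ],
)

```text
time: 16.3
tcp_pos: [420.5, -376.3, 229.4]
orientation: [2.173, 0.103, -2.176]
force: [-0.0, 0.4, 0.1]
grip_width: 0.999
```

Request:
jog_arm(
  moves=[
    [[0,0,0,0,1],[0,0,0,0,1]],
  ],
)

```text
time: 16.5
tcp_pos: [421.3, -375.2, 230.4]
orientation: [2.172, 0.105, -2.173]
force: [-0.5, -0.2, -0.9]
grip_width: 1.004
```

```bash
python3 st.py
python3 - <<'E'
from seg import *
p,d,m,P=grab('wrist','w12')
C=cloud(d,m,P);X,Y,Z=C[...,0],C[...,1],C[...,2]
for a,b in [(103,112),(88,112),(20,80)]:
    k=(d>0)&(Z>a)&(Z<b)&(X>370)&(X<480)&(Y>-420)&(Y<-320)
    Q=C[k];print(a,b,len(Q),cv2.minEnclosingCircle(Q[:,:2].astype(np.float32)) if len(Q) else '',np.median(Q[:,2]))
E
```

```text
16.5 [ 421.294 -375.187  230.376] F [-0.476 -0.243 -0.911] T [0.003 0.007 0.002] hd -84.50377315376258 g 1.004
[[-0.     0.096 -0.995]
 [ 0.    -0.995 -0.096]
 [-1.    -0.     0.   ]]
103 112 2151 ((423.0921630859375, -379.79058837890625), 22.031513214111328) 107.18356591989152
88 112 2390 ((423.9621887207031, -379.8569030761719), 22.867088317871094) 107.07365608238212
20 80 411 ((430.98797607421875, -378.59033203125), 21.504362106323242) 59.617180306985574
```

View pics/w12.png

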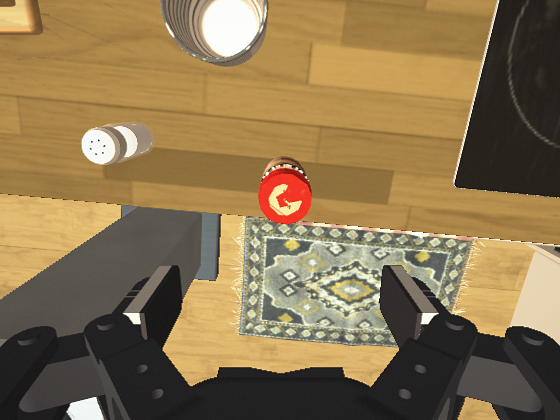

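Jar centre at about (423,-379), cap top at 107 mm (106 expected), at pixel (285,190). Descending to it.

Request:
jog_arm(
  moves=[
    [[0,0.0037,-0.0013,0,1],[0.03,0,0,0,1],[0.04,0,0,0,1],[0.04,0,0,0,1],[0.03,0,0,0,1],[0.016,0,0,0,1],[0,0,0,0,1],[0,0,0,0,1]],
  ],
)

```text
time: 17.35
tcp_pos: [423.0, -379.9, 75.1]
orientation: [2.173, 0.103, -2.172]
force: [0.9, -0.8, 0.1]
grip_width: 1.001
```

```bash
python3 st.py
python3 - <<'E'
from seg import *
p,d,m,P=grab('wrist','w13')
E
```

```text
17.35 [ 423.005 -379.935   75.054] F [ 0.851 -0.835  0.072] T [ 0.018 -0.072  0.017] hd -84.55452886645384 g 1.001
[[ 0.     0.095 -0.995]
 [-0.    -0.995 -0.095]
 [-1.     0.    -0.   ]]
```

View pics/w13.png

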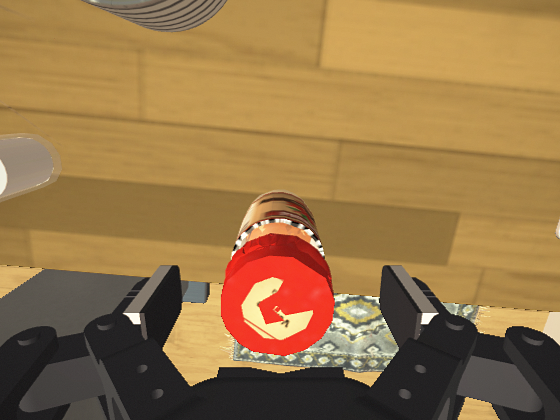

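The cap is centred at column 277, between pads whose midpoint is column 280. I'll trim by 1 mm and close gently.

Request:
jog_arm(
  moves=[
    [[0,-0.001,0,0,1],[0,0,0,0,0.3],[0,0,0,0,0.3],[0,0,0,0,0.3],[0,0,0,0,0.3],[0,0,0,0,0.3],[0,0,0,0,0.3],[0,0,0,0,0.3],[0,0,0,0,0.3],[0,0,0,0,0.3]],
  ],
  newtons=40,
)

```text
time: 18.4
tcp_pos: [422.7, -378.9, 75.0]
orientation: [2.173, 0.103, -2.172]
force: [-0.9, 1.4, 5.8]
grip_width: 0.505
```

```bash
python3 st.py
```

```text
18.4 [ 422.704 -378.909   75.012] F [-0.932  1.413  5.821] T [0.259 0.116 0.034] hd -84.57378785738851 g 0.505
[[ 0.     0.095 -0.996]
 [-0.    -0.996 -0.095]
 [-1.     0.    -0.   ]]
```

Request:
jog_arm(
  moves=[
    [[-0.01,0,0,0,0.3],[-0.03,0,0,0,0.3],[-0.035,0,0,0,0.3],[-0.035,0,0,0,0.3],[-0.035,0,0,0,0.3],[-0.025,0,0,0,0.3],[-0.01,0,0,0,0.3],[0,0,0,0,0.3]],
  ],
)

```text
time: 19.2
tcp_pos: [422.7, -378.9, 255.5]
orientation: [2.174, 0.101, -2.171]
force: [-0.3, 0.0, -1.8]
grip_width: 0.51
```

Request:
jog_arm(
  moves=[
    [[0,-0.015,-0.004,0,0.3],[0,-0.03,-0.008,0,0.3],[0,-0.035,-0.0096,0,0.3],[0,-0.035,-0.0096,0,0.3],[0,-0.035,-0.0096,0,0.3],[0,-0.035,-0.0096,0,0.3],[0,-0.035,-0.0096,0,0.3],[0,-0.035,-0.0096,0,0.3],[0,-0.035,-0.0096,0,0.3],[0,-0.03,-0.008,0,0.3],[0,-0.02,-0.006,0,0.3],[0,-0.011,-0.003,0,0.3]],
  ],
)

```text
time: 20.4
tcp_pos: [484.2, -18.1, 253.0]
orientation: [2.169, 0.106, -2.175]
force: [-0.4, -0.4, -1.6]
grip_width: 0.506
```

Request:
jog_arm(
  moves=[
    [[0,0,0,0,0.3],[0,0,0,0,0.3],[0,0,0,0,0.3]],
  ],
)

```text
time: 20.7
tcp_pos: [484.8, -21.0, 254.2]
orientation: [2.173, 0.102, -2.174]
force: [-0.9, 0.6, -0.3]
grip_width: 0.504
```

```bash
python3 st.py
python3 - <<'E'
from seg import *
p,d,m,P=grab('wrist','w14')
grab('scene','s14')
p=cv2.imread('pics/s14.png');cv2.imwrite('pics/s14c.png',cv2.resize(p[90:300,190:400],None,fx=2.8,fy=2.8,interpolation=cv2.INTER_CUBIC))
E
```

```text
20.7 [484.832 -21.004 254.203] F [-0.892  0.649 -0.291] T [-0.002  0.002 -0.002] hd -84.62586015046502 g 0.504
[[-0.001  0.094 -0.996]
 [-0.    -0.996 -0.094]
 [-1.     0.     0.001]]
```

View pics/w14.png

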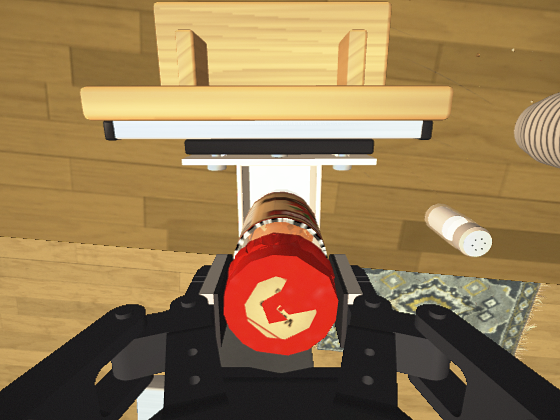

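View pics/s14c.png

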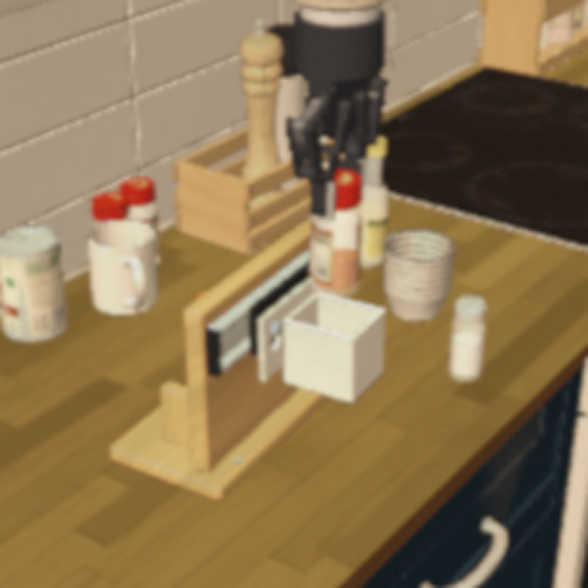

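The jar hangs vertical and is centred over the cup (walls at columns 237–320, jar middle 280). Lowering.

Request:
jog_arm(
  moves=[
    [[0.01,0,0,0,0.3],[0.015,0,0,0,0.3],[0.01,0,0,0,0.3],[0.01,0,0,0,0.3],[0.01,0,0,0,0.3],[0.01,0,0,0,0.3],[0.01,0,0,0,0.3],[0.006,0,0,0,0.3],[0,0,0,0,0.3],[0,0,0,0,0.3],[0,0,0,0,0.3]],
  ],
)

```text
time: 21.9
tcp_pos: [485.4, -20.3, 173.9]
orientation: [2.174, 0.103, -2.172]
force: [0.8, 0.6, -1.1]
grip_width: 0.508
```

```bash
python3 st.py
python3 - <<'E'
from seg import *
p,d,m,P=grab('wrist','w15')
E
```

```text
21.9 [485.354 -20.257 173.907] F [ 0.765  0.635 -1.055] T [ 0.002 -0.019 -0.052] hd -84.57123285551387 g 0.508
[[ 0.001  0.095 -0.996]
 [-0.    -0.996 -0.095]
 [-1.     0.    -0.001]]
```

View pics/w15.png

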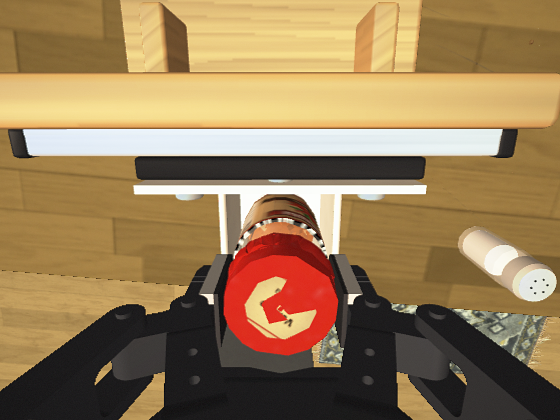

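Request:
jog_arm(
  moves=[
    [[0.005,0,0,0,0.3],[0.004,0,0,0,0.3],[0.002,0,0,0,0.3],[0,0,0,0,0.3],[0,0,0,0,0.3],[0,0,0,0,0.3]],
  ],
)

```text
time: 22.55
tcp_pos: [485.0, -20.2, 162.5]
orientation: [2.173, 0.103, -2.173]
force: [-0.5, -0.1, -1.0]
grip_width: 0.507
```

```bash
python3 st.py
```

```text
22.55 [485.044 -20.23  162.532] F [-0.514 -0.09  -0.979] T [-0.036  0.05   0.012] hd -84.57028547495501 g 0.507
[[-0.     0.095 -0.996]
 [-0.    -0.996 -0.095]
 [-1.     0.     0.   ]]
```

Request:
jog_arm(
  moves=[
    [[0.0005,0,0,0,0.3],[0,0,0,0,0.3],[0,0,0,0,0.3]],
  ],
)

```text
time: 22.85
tcp_pos: [485.2, -20.2, 162.1]
orientation: [2.173, 0.103, -2.173]
force: [1.5, 0.4, 0.9]
grip_width: 0.508
```

```bash
python3 st.py
```

```text
22.85 [485.209 -20.225 162.09 ] F [1.526 0.442 0.921] T [ 0.036 -0.096  0.017] hd -84.57300033175942 g 0.508
[[ 0.     0.095 -0.996]
 [ 0.    -0.996 -0.095]
 [-1.     0.    -0.   ]]
```

The jar touches the floor: jar bottom 87.1 mm against 87 expected, and the force has changed sign. Releasing.

Request:
jog_arm(
  moves=[
    [[0,0,0,0,0.6],[0,0,0,0,0.75],[0,0,0,0,0.9],[0,0,0,0,0.9],[0,0,0,0,0.9],[0,0,0,0,0.9]],
  ],
)

```text
time: 23.45
tcp_pos: [485.1, -20.2, 162.0]
orientation: [2.173, 0.103, -2.173]
force: [0.1, -0.7, -0.6]
grip_width: 0.899
```

Request:
jog_arm(
  moves=[
    [[-0.01,0,0,0,0.9],[-0.02,0,0,0,0.9],[-0.03,0,0,0,0.9],[-0.03,0,0,0,0.9],[-0.02,0,0,0,0.9],[-0.01,0,0.03,0,0.9],[0,0,0.03,0,0.9],[0,0,0.03,0,0.9],[0,0,0,0,0.9],[0,0,0,0,0.9],[0,0,0,0,0.9]],
  ],
)

```text
time: 24.55
tcp_pos: [396.2, -28.7, 282.4]
orientation: [2.174, 0.103, -2.172]
force: [-0.3, 0.2, 1.0]
grip_width: 0.905
```

```bash
python3 st.py
python3 - <<'E'
from seg import *
p,d,m,P=grab('wrist','w16')
C=cloud(d,m,P);X,Y,Z=C[...,0],C[...,1],C[...,2]
k=(d>0)&(Z>188)&(Z<200)&(X>445)&(X<520)&(Y>-60)&(Y<20);Q=C[k];print('cap',cv2.minEnclosingCircle(Q[:,:2].astype(np.float32)),np.median(Q[:,2]),np.std(Q[:,2]))
r=np.indices(d.shape)[0]
k=(d>0)&(Z>165)&(Z<172)&(p.min(2)>150)&(X<535)&(X>510);Q=C[k];print('plate z',np.median(Q[:,2]))
k=(d>0)&(Z>188)&(Z<194)&(X>545)&(X<580);print('board',np.median(C[k][:,2]))
grab('scene','s16');grab('top','t16')
p=cv2.imread('pics/s16.png');cv2.imwrite('pics/s16c.png',cv2.resize(p[90:300,190:400],None,fx=2.8,fy=2.8,interpolation=cv2.INTER_CUBIC))
E
```

```text
24.55 [396.241 -28.748 282.437] F [-0.251  0.164  0.959] T [ 0.095 -0.008  0.017] hd -84.57090595808964 g 0.905
[[ 0.001  0.095 -0.996]
 [-0.    -0.996 -0.095]
 [-1.     0.    -0.001]]
cap ((486.1880187988281, -21.099132537841797), 21.962800979614258) 193.99518214808307 0.8391176665400693
plate z 168.49621630000522
board nan
  return _methods._mean(a, axis=axis, dtype=dtype,
  ret = ret.dtype.type(ret / rcount)
```

View pics/w16.png

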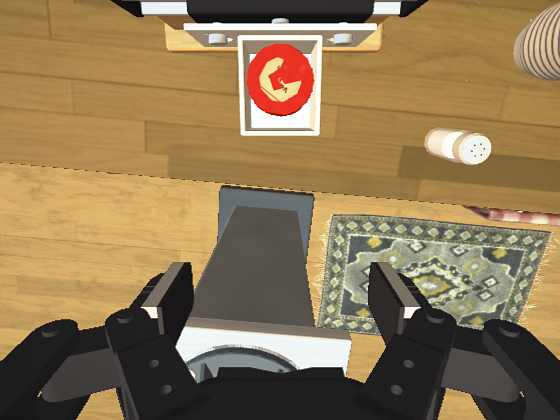

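View pics/s16c.png

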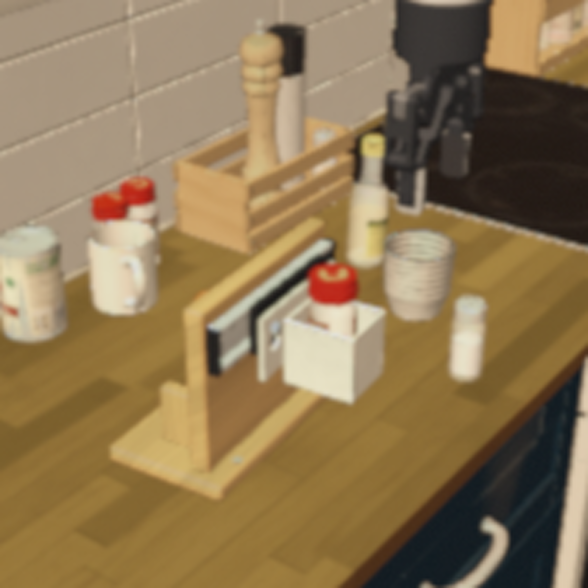

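View pics/t16.png

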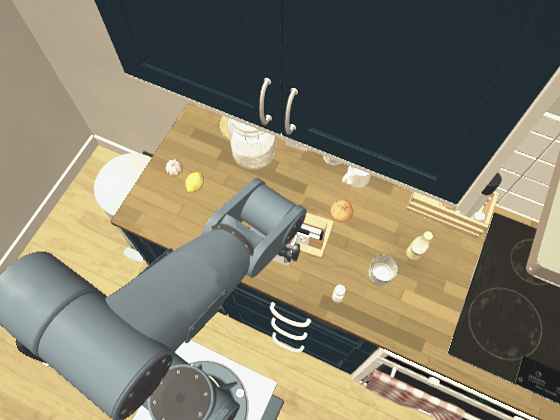

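The jar stands upright in the cup, and the plate and bystanders haven't moved. Handing in.

```bash
python3 -c "
from bench import bot
print(bot.close_job())"
```

```text
the job is handed in; nothing more can be done
None
```

The white holder is locked on the carriage and the red-capped jar from the front right stands upright inside it. I handed the job in at about 25 s of the 72 s limit, with the arm clear of everything.

- **Hanging:** I lined the keyholes up on the studs with the wrist camera, making a 0.7 mm sideways trim just before the heads. The buffers pushed back with 7–11 N, and I slid the holder down about 14 mm. At the stop, with roughly 10 N of downward push, the force rose while the holder stayed still. After release, the plate top measured 168.5 mm. The camera reads about 0.75 mm high on known surfaces, so that is about 167.8 mm; fully home is 168 mm.
- **Jar:** It touched the cup floor at 87.1 mm (87 expected) with about 2 N. After release, the cap top measured 194.0 mm raw, about 193.2 mm corrected (193 expected), and the jar sat centred in the cup to within about 1 mm.
- **Other things:** The final views show the shaker, cup, oil bottle, lemon and garlic where they were at the start.
- **Check that disagreed or failed:** Just before the insertion, the camera and the arm's own position reading differed by about 0.7 mm on the holder's height. I raised the holder 0.3 mm as a compromise, and both heads entered without contact. In the last picture the board top was out of view, so the camera bias could not be measured again and I used the earlier value.

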